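Wedge the trainer console level and check it

TASK

The circuit trainer's deck sags at its front edge. Take the orange wedge out of its holder and set it down flat on the table in front of that edge, thin end towards it; let go, take it again by its tail tab and push it under the middle of the edge until the deck is level, and leave it there. Then set the spirit level gently on the middle of the deck's bare metal strip, upright and lengthwise along the strip, leave it standing there, and do not disturb the other things.

Things in the scene. Friction and masses are not known exactly. Their poses are not given: they have to be found in the camera images.
- stand: Dark steel rear stand of the circuit trainer console, fixed; origin: the table point under the middle of the console. +x runs from the console's free front edge to the hinge at the back (the way to push the wedge), z up, y along the edge. Hinge pin at x = +100 mm, 45 mm above the table. Two uprights beside the deck at the hinge, 65 mm high.
- deck (a joint): Tilt of the console's black deck about its hinge, rad: 0 = level, negative = front edge sagging (starts at its stop, about -0.095), positive = too high (stop +0.08). Turns freely. 1.2 kg: the front edge presses down with about 6 N. Slab 200 mm front to back, 240 wide, 30 thick; top 65 mm above the table when level.
- deck_lip (a point): Lowest point, mid-width, of the round 10 mm aluminium bar under the deck's front edge, which rides on the wedge: 195 mm in front of the hinge, 5 mm behind the deck's front face. 30 mm above the table when level, about 11 mm at the start. Bar 170 mm wide; rubber stub feet, 18 mm across, hang 105 mm to either side of its middle. Axes as the stand's, tilting with the deck.
- deck_strip (a point): Middle of the top of the deck, on the bare aluminium strip (80 mm wide, running from front to back over all 200 mm) between the two fields of lamps and sockets (up to 10 mm high). The spirit level goes here. Moves with the deck.
- wedge_grip (a point): Orange plastic wedge, 165 mm long, 46 wide, about 0.2 kg. This point: its balance point, mid-width, 15.5 mm above its flat underside, 107.5 mm behind the tip, where it is 31 mm high. Axes: x along it towards the thin tip, y across, z up. It starts flat in the blue holder, underside 6 mm above the table. Sides are upright and flat.
- wedge_tab (a point): Point in the upright orange tab at the wedge's tail, for gripping and pushing: tab 12 mm thick along the wedge's length, 46 mm wide, its top 80 mm above the underside; this point is in the middle of its thickness and width, 66 mm above the underside and 159 mm behind the tip. Axes as wedge_grip.
- wedge_tip (a point): Middle of the lower edge of the wedge's thin tip, on its underside. Axes as wedge_grip. From here the sloping top rises evenly from 5 mm height at the tip to 41.7 mm at the front of the tail tab, 153 mm behind the tip (0.24 mm per mm); it is 30 mm high 104 mm behind the tip.
- holder: Blue steel wedge holder, fixed: floor strip 34 mm wide, 6 mm thick under the wedge; three-sided pocket 82 mm high round its tail (back wall 4 mm behind the tab, cheeks 6 mm beside it, 5 mm thick, ending 28 mm in front of the tail end), so the tab cannot be gripped there. Lift the wedge straight up. Origin on the table under the wedge's mid-length; axes as the stored wedge's.
- level_mid (a point): Centre of the spirit level: yellow block with black vial windows, 150 mm long (x), 24 mm wide (y), 45 mm high (z), about 0.25 kg, standing upright on the table; its underside is 22.5 mm below this point.
- multimeter: yellow hand-held digital meter lying on its back, 160 x 80 x 36 mm; origin about under its middle, on the table. A bystander: leave it where it is.
- reel: aluminium solder reel, 60 mm across, 41 mm high; origin about under its middle, on the table. A bystander: leave it where it is.
- driver: screwdriver with red handle, 190 mm long, lying; origin about under its middle, on the table. A bystander: leave it where it is.
- module: small green plug-in circuit module, 110 x 70 mm, about 30 mm high; origin about under its middle, on the table. A bystander: leave it where it is.
- jar: amber jar with black cap, 56 mm across, 75 mm high; origin about under its middle, on the table. A bystander: leave it where it is.
- wedge: The whole orange wedge; origin on its underside, mid-length (82.5 mm behind the tip) and mid-width. Axes as wedge_grip. Pushing it under the deck takes about 10 N, up to 15 N; it stays where it is left and does not slide back.
- level: The whole spirit level; origin in the middle of its underside. Axes as level_mid.
There are look-alikes about, which are no part of the job. What is meant by the wedge is not green, and is the smaller of those in its own colour.

How it is judged:
By the outcome, as a careful person would: the job done as asked, in the order asked, and still so for the second after the job is handed in, with the robot touching nothing.
It also fails if it takes over 72 s, if anything falls off the work surface, if the arm or the gripper's body presses on something with over 40 N, if the wrist force passes 120 N, or if a joint passes its speed limit or range.

ROBOT

A 6-joint arm with a two-finger parallel gripper is mounted at the origin on the work surface. World frame = base frame: x ahead of the robot, y to its left, z up, the work surface at z = 0. Lengths are in mm, angles in rad, forces in N, time in s.
With the tool pointing down it reaches from about 300 to 775 mm from the base axis. Payload 14.6 kg.
Tool frame: the origin (TCP) lies midway between the tips of the shut fingers; the grasp point (between the pads) lies 19 mm behind it (env.pinch_z is the distance from the TCP to the grasp point, in mm); z points along the fingers, y is the line along which they close (so a half turn about z gives the same grasp; the last joint's range is limited). The gripper opens to 94 mm and grips with 3 to 60 N. Pads are 16 mm wide; open, the fingers measure 119 mm over their backs; the gripper's body (75 mm by 177 mm) begins 78 mm behind the grasp point.
Start: joints at [-1.309, 0.3, 1.521, -0, 1.321, -0.067], TCP at [177.592, -520.529, 205.446] pointing down, gripper open.
Joint ranges: [-3.03, 3.03], [-0.79, 2.21], [0.23, 2.52], [-1.04, 4.18], [0, 3.07], [-2.55, 2.55]. Speed limits (rad/s): [2.22, 2.22, 2.57, 3.14, 3.14, 3.14].

INTERFACE

Orientations are given as a unit quaternion [w, x, y, z].
In Python, from plant import env gives the robot as it stands.
- The arm moves only by the tool step_arm, never from a script. Its argument "plan" is a list that holds one entry, the list of rows, each a list of 6 numbers: the shift along the tool's x, y, z in m, then the turn, a rotation vector about the tool's x, y, z in degrees. A call has 1 to 12 rows; each row is the pose to reach, as a shift and turn from the pose commanded when the call began, along the tool's axes at that moment; what a row does not reach only later rows make up. A row lasts 1/12 s, in which the tool goes at most 41.7 mm and 7.16 degrees, less where a joint would pass 70% of its speed; a pose out of reach is approached as far as the arm can. A call with a gripper value outside its range is refused whole. "gripper" is the opening in per cent of the stroke, from 0 (shut) to 100 (fully open), set as the call begins (left out, the last holds). The fingers move at their own pace and stop on an object; "squeeze" is the grip in N (left out, the last holds). Time passes only in rows, so rows that repeat a pose let the fingers close. It gives the time, the measured TCP pose, the force, the opening and the grip force at its end, in the units of the state.
- env.get_state(): the state, without advancing time (a new reading comes with each control period).
- env.read_camera(name): name is "side" or "top" or "wrist"; returns (picture, depth): 384x512x3 uint8, red, green, blue; 384x512 float32, mm along the optical axis (not along the pixel's ray), 0 where there is no reading.
- env.camera_params(name): a dict with "K" (3x3 intrinsics, pixels), "camera_from_world" (4x4, takes a point from world to camera coordinates). Camera axes: x right, y up, looking along -z (the intrinsics and any distortion apply to the point x, -y, -z); pixel columns grow to the right and rows downward; lengths in mm; the calibration is good to about 2 mm. A picture is of the moment at which its call begins: read the wrist's pose just before it. camera_params takes no time and is no camera call; for the wrist camera it gives the pose at the moment of the call.
- env.close_job(): hands the job in; it is judged then, once.
The state is a dict: "clock": time; "q": joint angles; "qvel": joint speeds; "joint_efforts": joint torques, N m; "ee_pos": TCP position; "ee_rot": TCP orientation; "wrist_force": force on the tool from outside, world axes, zero at the start; "ft_torque": the same for the moment, N m; "width": opening from 0.0 (shut) to 1.0 (fully open); "finger_force": force on a finger pad.
Only numpy, scipy, OpenCV 4.12 (cv2) and the standard library are available. Lean on these libraries where they do the work, as an engineer would, in place of code of your own. Each camera call takes 0.05 s, during which the arm holds its last target. There are 200 camera calls.

## Working session

There is one attempt and no reset: what is moved stays moved. The work goes in short steps, Python scripts to look and compute and a tool call to move; the robot and the scene stay as the last step left them, time stands still between calls to the robot, and variables do not carry over. Pictures are saved under pics/ and viewed, at most 10 in all, crops included, and the job is handed in when it is done.

Besides the shell and the picture viewer there is one more tool, called after "Request:" as name(argument=value, ...) on one line, values as JSON. step_arm: Moves the arm, as the interface text tells. Its arguments: {"type":"object","properties":{"plan":{"type":"array"},"gripper":{"type":"number"},"squeeze":{"type":"number"}},"required":["plan"]}

```bash
mkdir -p pics; ls; cat > h.py <<'E'
import numpy as np,cv2
from plant import env
def snap(n):
    P=env.camera_params(n); im,d=env.read_camera(n); return im,d,P
def cloud(d,P):
    K=P["K"];T=np.linalg.inv(P["camera_from_world"])
    v,u=np.mgrid[:d.shape[0],:d.shape[1]]
    X=np.stack([(u-K[0][2])/K[0][0]*d,-(v-K[1][2])/K[1][1]*d,-d],-1)
    return X@T[:3,:3].T+T[:3,3]
def save(n,im): cv2.imwrite(n,cv2.cvtColor(im,cv2.COLOR_RGB2BGR))
E
python3 - <<'E'
from h import *
s=env.get_state();print(s['clock'],s['ee_pos'],s['ee_rot'],s['width'])
for n in("top","side"):
    im,d,P=snap(n);save(f"pics/{n}0.png",im);np.savez(f"{n}0.npz",im=im,d=d,W=cloud(d,P));print(n,{k:(np.round(v,3).tolist() if k!='x' else 0) for k,v in P.items()})
E
```

```text
pics
0.0 [ 177.52440878 -520.27820714  204.86838329] [-5.87931791e-04  9.86514670e-01  1.63671796e-01 -6.57918954e-05] 1.0016579708382127
top {'K': [[430.086, 0.0, 265.052], [0.0, 430.086, 188.744], [0.0, 0.0, 1.0]], 'camera_from_world': [[0.038, -0.999, 0.006, -79.671], [0.975, 0.038, 0.22, -513.343], [-0.22, -0.002, 0.975, -1239.704], [0.0, 0.0, 0.0, 1.0]]}
side {'K': [[357.996, 0.0, 257.664], [0.0, 357.996, 194.53], [0.0, 0.0, 1.0]], 'camera_from_world': [[0.97, -0.245, -0.005, -522.396], [0.187, 0.728, 0.66, -96.947], [-0.158, -0.641, 0.751, -1349.324], [0.0, 0.0, 0.0, 1.0]]}
```

View pics/top0.png

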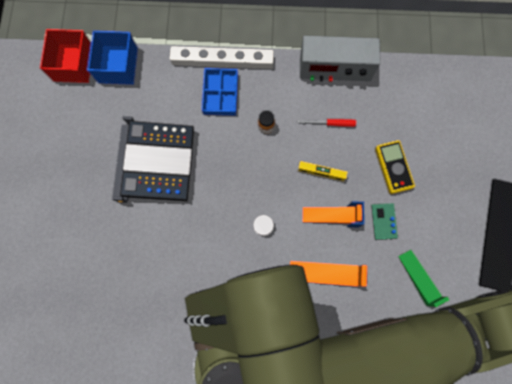

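View pics/side0.png

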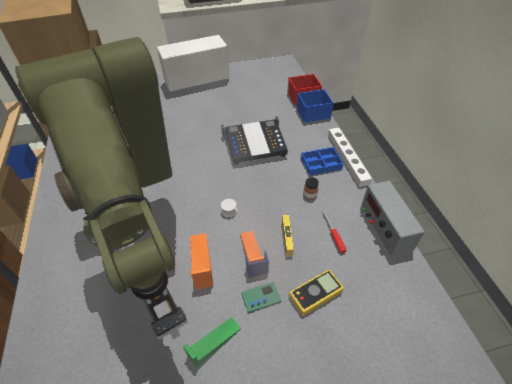

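The top view shows the deck at (157,160) with its hinge on the left, so the front edge faces right (−y). The small orange wedge sits in the blue holder at (333,215), the level is at (323,171), and the larger orange wedge at (330,273) is the decoy. The side view agrees.

```bash
python3 - <<'E'
from h import *
for n,boxes in (("top",dict(wedge=(295,200,375,232),level=(293,155,352,187),strip=(112,112,202,208))),("side",dict(wedge=(236,228,275,280),level=(278,212,298,256),strip=(215,112,295,168)))):
    z=np.load(n+"0.npz");im,d,W=z['im'],z['d'],z['W']
    hsv=cv2.cvtColor(im,cv2.COLOR_RGB2HSV);H,S,V=[hsv[...,i].astype(int) for i in range(3)]
    M=dict(wedge=(H<15)&(S>150)&(V>90),level=(H>20)&(H<35)&(S>130)&(V>80),strip=(S<40)&(V>170))
    for k,(a,b,c,e) in boxes.items():
        m=np.zeros_like(d,bool);m[b:e,a:c]=M[k][b:e,a:c];m&=d>0
        p=W[m]
        print(n,k,len(p),'z pct',np.percentile(p[:,2],[2,50,98]).round(1))
        if k=='wedge':
            q=p[p[:,2]>60]; print(' tab top',len(q),q.mean(0).round(1) if len(q) else '')
            q=p[p[:,2]<55]
        elif k=='level': q=p[p[:,2]>40]
        else: 
            q=p; c0=q.mean(0);u,s,vt=np.linalg.svd(q-c0);print(' normal',vt[2].round(3),s.round(1))
        r=cv2.minAreaRect(q[:,:2].astype(np.float32));bp=cv2.boxPoints(r)
        print(' mean',q.mean(0).round(1),'rect',np.round(r[0],1),np.round(r[1],1),round(r[2],2));print(bp.round(1).tolist())
E
```

```text
top wedge 272 z pct [ 4.9 35.6 89.3]
 tab top 69 [ 450.7 -335.6   79.8]
 mean [ 446.  -267.4   27.7] rect [ 453.8 -262.2] [ 53.5 165.3] 1.12
[[425.3999938964844, -180.10000610351562], [428.6000061035156, -345.3999938964844], [482.1000061035156, -344.3999938964844], [478.8999938964844, -179.0]]
top level 388 z pct [14.  44.1 50.3]
 mean [ 585.9 -234.8   45. ] rect [ 586.6 -235.1] [148.3  23.7] 79.5
[[561.4000244140625, -305.79998779296875], [584.7000122070312, -310.1000061035156], [611.7000122070312, -164.3000030517578], [588.5, -160.0]]
top strip 1674 z pct [45.2 56.7 67.4]
 normal [-0.018 -0.086  0.996] [2302.4 1123.1  179.4]
 mean [599.  274.   56.5] rect [628.6 284. ] [215.6 145.7] 89.5
[[554.7999877929688, 176.8000030517578], [700.5999755859375, 175.5], [702.4000244140625, 391.1000061035156], [556.7000122070312, 392.3999938964844]]
side wedge 322 z pct [13.5 30.6 87.1]
 tab top 32 [ 444.7 -336.8   85.8]
 mean [ 448.3 -248.3   28.6] rect [ 448.1 -246.7] [ 41.5 128.3] 1.5
[[425.70001220703125, -183.10000610351562], [429.0, -311.29998779296875], [470.6000061035156, -310.20001220703125], [467.20001220703125, -182.0]]
side level 189 z pct [21.6 45.5 49.8]
 mean [ 584.7 -243.2   45.6] rect [ 585.8 -237.2] [150.4  23.7] 79.22
[[560.0999755859375, -308.8999938964844], [583.4000244140625, -313.29998779296875], [611.5999755859375, -165.5], [588.2999877929688, -161.10000610351562]]
side strip 581 z pct [45.  56.1 66.2]
 normal [ 0.011  0.057 -0.998] [1405.   627.4  171.5]
 mean [598.1 271.8  55.6] rect [625.7 319.9] [141.6 291.1] 0.92
[[552.5, 464.29998779296875], [557.2000122070312, 173.1999969482422], [698.7999877929688, 175.5], [694.0999755859375, 466.6000061035156]]
```

```bash
python3 - <<'E'
from h import *
for n,(a,b,c,e) in (("top",(112,112,202,208)),("side",(215,112,295,168))):
    z=np.load(n+"0.npz");im,d,W=z['im'],z['d'],z['W']
    hsv=cv2.cvtColor(im,cv2.COLOR_RGB2HSV)
    m=np.zeros(d.shape,np.uint8);m[b:e,a:c]=((hsv[...,1]<40)&(hsv[...,2]>150))[b:e,a:c]
    m=cv2.morphologyEx(m,cv2.MORPH_OPEN,np.ones((3,3)))
    k,L,st,_=cv2.connectedComponentsWithStats(m);i=1+np.argmax(st[1:,4]);m=(L==i)&(d>0)
    p=W[m];A=np.c_[p[:,:2],np.ones(len(p))];co=np.linalg.lstsq(A,p[:,2],rcond=None)[0]
    r=cv2.minAreaRect(p[:,:2].astype(np.float32));print(n,len(p),np.round(r[0],1),np.round(r[1],1),r[2],'plane',co.round(4),'zc',np.dot(co,[*r[0],1]).round(1))
    # edges: per-y mid x
    for y in range(175,370,20):
        q=p[abs(p[:,1]-y)<6];print(y,len(q),np.round([q[:,0].min(),q[:,0].max(),(q[:,0].min()+q[:,0].max())/2],1) if len(q) else'',end=';')
    print()
    # whole deck region (height > 30)
    D=W[b:e,a:c].reshape(-1,3);ok=(d[b:e,a:c].ravel()>0)&(D[:,2]>38)&(D[:,2]<80)
    q=D[ok];r=cv2.minAreaRect(q[:,:2].astype(np.float32));print('deck',np.round(r[0],1),np.round(r[1],1),r[2])
E
```

```text
top 1679 [597.3 283.6] [217.9  84.6] 89.39075469970703 plane [-9.80000e-03  8.15000e-02  3.96767e+01] zc 56.9
175 41 [557.7 634.5 596.1];195 100 [557.5 635.4 596.4];215 106 [555.8 635.4 595.6];235 105 [556.6 636.  596.3];255 104 [555.7 639.2 597.5];275 105 [554.8 636.6 595.7];295 104 [556.5 637.6 597.1];315 105 [555.3 636.2 595.7];335 113 [556.3 639.1 597.7];355 104 [556.6 636.6 596.6];
deck [596.6 282.7] [221.8 271.4] 88.9703369140625
side 1539 [667.7 331.9] [409.5 251. ] 72.0597152709961 plane [-2.609000e-01 -8.800000e-03  2.019062e+02] zc 24.8
175 29 [564.  749.4 656.7];195 45 [559.3 756.8 658.1];215 47 [558.3 760.3 659.3];235 54 [556.1 766.9 661.5];255 45 [560.2 775.4 667.8];275 52 [557.  779.5 668.3];295 51 [556.5 783.7 670.1];315 51 [559.4 794.9 677.2];335 49 [559.5 800.9 680.2];355 58 [559.3 805.9 682.6];
deck [595.6 283. ] [268.7 228.4] 0.4339202046394348
```

```bash
cat >> h.py <<'E'
from scipy.spatial.transform import Rotation as R
def goal(x,y,z,yaw):
    s=env.get_state();w=s['ee_rot'];r0=R.from_quat([w[1],w[2],w[3],w[0]])
    # yaw: world angle (deg) of tool x, tool pointing down
    r1=R.from_euler('z',yaw,degrees=True)*R.from_euler('x',180,degrees=True)
    sh=r0.inv().apply(np.array([x,y,z])-s['ee_pos'])/1000
    tv=(r0.inv()*r1).as_rotvec(degrees=True)
    print('clk',round(s['clock'],2),'pos',np.round(s['ee_pos'],1),'F',np.round(s['wrist_force'],1),'w',round(s['width'],3),'ROW',np.r_[sh.round(4),tv.round(2)].tolist())
E
python3 -c "
from h import *
goal(449,-288,190,91.3)"
```

```text
clk 0.1 pos [ 177.5 -520.3  205. ] F [ 0.6  1.  -0.7] w 1.0 ROW [0.332, -0.1322, 0.0151, -0.05, -0.04, -72.46]
```

Request:
step_arm(plan=[[[0.332,-0.132,0.015,0,0,-72.4],[0.332,-0.132,0.015,0,0,-72.4],[0.332,-0.132,0.015,0,0,-72.4],[0.332,-0.132,0.015,0,0,-72.4],[0.332,-0.132,0.015,0,0,-72.4],[0.332,-0.132,0.015,0,0,-72.4],[0.332,-0.132,0.015,0,0,-72.4],[0.332,-0.132,0.015,0,0,-72.4],[0.332,-0.132,0.015,0,0,-72.4],[0.332,-0.132,0.015,0,0,-72.4],[0.332,-0.132,0.015,0,0,-72.4],[0.332,-0.132,0.015,0,0,-72.4]]], gripper=85)

```text
clock: 1.1
ee_pos: [449.0, -288.4, 190.2]
ee_rot: [-0.0, 0.7, 0.714, -0.0]
wrist_force: [-0.3, 0.0, -0.2]
width: 0.847
finger_force: 0.0
```

```bash
python3 - <<'E'
from h import *
im,d,P=snap('wrist');save('pics/w1.png',im);np.savez('w1.npz',im=im,d=d,W=cloud(d,P))
goal(449,-288,7,91.3)
W=cloud(d,P);hsv=cv2.cvtColor(im,cv2.COLOR_RGB2HSV)
m=(hsv[...,0]<15)&(hsv[...,1]>150)&(hsv[...,2]>80)&(d>0)
q=W[m];q=q[abs(q[:,0]-449)<60]
for y in range(-350,-170,10):
    t=q[abs(q[:,1]-y)<4];t=t[abs(t[:,2]-np.percentile(t[:,2],80))<6] if len(t) else t
    if len(t)>3: print(y,len(t),t[:,0].min().round(1),t[:,0].max().round(1),np.median(t[:,2]).round(1))
if len(q): print(q.min(0),q.max(0))
E
```

```text
clk 1.15 pos [ 448.8 -288.7  190.3] F [-0.2 -0.1 -0.2] w 0.849 ROW [0.0007, 0.0003, 0.1833, -0.02, -0.01, -0.32]
-340 213 428.5 473.0 86.5
-330 205 428.5 473.3 84.2
-320 50 428.2 470.4 45.8
-310 7 428.0 473.9 42.3
-270 7 428.3 428.6 32.9
-260 7 428.2 428.4 30.8
-250 10 428.1 473.9 29.2
-220 5 428.6 428.8 21.6
-210 7 428.4 428.6 19.2
-200 7 428.2 428.4 16.5
-190 9 428.1 474.0 14.6
-180 4 458.0 462.8 11.7
[ 427.9831298  -348.28798813   -0.68479808] [ 477.64631968 -177.13026752   88.38037047]
```

View pics/w1.png

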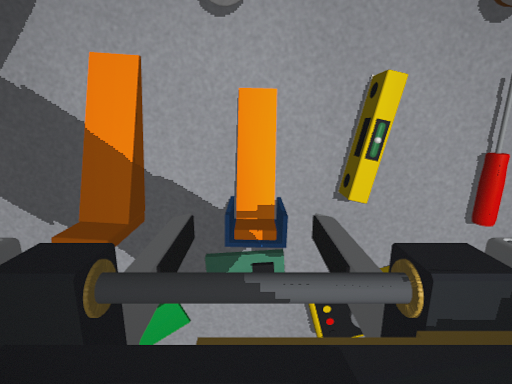

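The wrist view shows the small wedge in its holder at (257,150), its sides about parallel to world y. Its mid x is about 451 and its tip is at y ≈ −178. Next I descend onto the balance point.

Request:
step_arm(plan=[[[0.003,0.002,0.04,0,0,0.5],[0.003,0.002,0.08,0,0,0.5],[0.003,0.002,0.12,0,0,0.5],[0.003,0.002,0.155,0,0,0.5],[0.003,0.002,0.17,0,0,0.5],[0.003,0.002,0.178,0,0,0.5],[0.003,0.002,0.183,0,0,0.5],[0.003,0.002,0.183,0,0,0.5]]])

```text
clock: 1.82
ee_pos: [451.0, -285.8, 7.6]
ee_rot: [0.0, 0.703, 0.711, 0.0]
wrist_force: [-0.4, -0.2, 0.5]
width: 0.851
finger_force: 0.0
```

Request:
step_arm(plan=[[[0,0,0,0,0,0],[0,0,0,0,0,0],[0,0,0,0,0,0],[0,0,0,0,0,0],[0,0,0,0,0,0],[0,0,0,0,0,0],[0,0,0,0,0,0],[0,0,0,0,0,0]]], gripper=25, squeeze=25)

```text
clock: 2.48
ee_pos: [451.4, -285.4, 7.8]
ee_rot: [0.0, 0.703, 0.712, 0.0]
wrist_force: [-0.3, 0.6, 5.5]
width: 0.488
finger_force: 24.9
```

Request:
step_arm(plan=[[[0,0,-0.01,0,0,0],[0,0,-0.04,0,0,0],[0,0,-0.08,0,0,0],[0,0,-0.12,0,0,0],[0,0,-0.16,0,0,0],[0,0,-0.19,0,0,0],[0,0,-0.2,0,0,0],[0,0,-0.2,0,0,0]]])

```text
clock: 3.15
ee_pos: [451.7, -285.8, 210.0]
ee_rot: [0.002, 0.703, 0.712, 0.0]
wrist_force: [-0.1, -0.1, -1.4]
width: 0.488
finger_force: 24.9
```

```bash
python3 -c "
from h import *
goal(597,-10,200,90)"
```

```text
clk 3.15 pos [ 451.7 -285.8  210. ] F [-0.1 -0.1 -1.4] w 0.488 ROW [0.2739, 0.1489, 0.0098, 0.2, 0.15, 0.74]
```

Request:
step_arm(plan=[[[0.025,0.014,0.002,0,0,0.7],[0.055,0.03,0.005,0,0,0.7],[0.09,0.049,0.01,0,0,0.7],[0.125,0.068,0.01,0,0,0.7],[0.16,0.087,0.01,0,0,0.7],[0.195,0.106,0.01,0,0,0.7],[0.225,0.123,0.01,0,0,0.7],[0.25,0.137,0.01,0,0,0.7],[0.265,0.145,0.01,0,0,0.7],[0.274,0.149,0.01,0,0,0.7],[0.274,0.149,0.01,0,0,0.7],[0.274,0.149,0.01,0,0,0.7]]])

```text
clock: 4.15
ee_pos: [596.0, -9.9, 196.1]
ee_rot: [-0.001, 0.707, 0.707, -0.001]
wrist_force: [-0.1, -0.2, -1.5]
width: 0.489
finger_force: 24.9
```

```bash
python3 - <<'E'
from h import *
im,d,P=snap('wrist');save('pics/w2.png',im);np.savez('w2.npz',im=im,d=d,W=cloud(d,P),K=P['K'],T=P['camera_from_world'])
goal(597,40,60,90)
E
```

```text
clk 4.2 pos [596.  -10.4 196.6] F [-0.4 -0.6 -1.5] w 0.49 ROW [0.0504, 0.0013, 0.1365, -0.09, 0.01, 0.0]
```

View pics/w2.png

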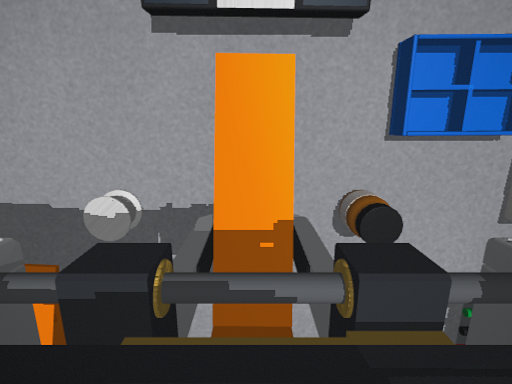

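The deck front edge runs along row ~15, columns 142–368. The reel at (113,213) and the jar at (370,215) flank the gripper. I'll get their positions and the edge's from depth.

```bash
python3 - <<'E'
from h import *
z=np.load('w2.npz');im,d,W=z['im'],z['d'],z['W']
for k,(a,b,c,e) in dict(reel=(80,188,143,242),jar=(335,185,405,242)).items():
    p=W[b:e,a:c].reshape(-1,3);p=p[p[:,2]>8];print(k,p.min(0).round(),p.max(0).round(),np.median(p,0).round())
p=W[0:20,150:365].reshape(-1,3);p=p[(p[:,2]>12)&(p[:,2]<70)]
print(len(p),p.min(0).round(1),p.max(0).round(1))
f=p[(p[:,2]>20)&(p[:,2]<42)];print('face',len(f),f.mean(0).round(1),np.polyfit(f[:,0],f[:,1],1))
row=W[0:20,142:369]
for v in range(0,20,3):print(v,[np.round(W[v,u],0).tolist() for u in (146,200,257,300,362)])
# strip edges in w2 & front row
hsv=cv2.cvtColor(im,cv2.COLOR_RGB2HSV)
for v in range(0,9,2):
    u=np.where((hsv[v,180:330,1]<40)&(hsv[v,180:330,2]>150))[0]+180
    if len(u):print(v,u.min(),u.max(),W[v,u.min()].round(1),W[v,u.max()].round(1))
# wedge tip (held)
m=(hsv[...,0]<15)&(hsv[...,1]>150)&(hsv[...,2]>80)&(d>0);m[:, :205]=0;m[:,305:]=0
for v in (56,80,120,160,200):
    u=np.where(m[v])[0];print('wedge',v,u.min(),u.max(),W[v,u.min()+1].round(1),W[v,u.max()-1].round(1))
# top-view deck side edges
z=np.load('top0.npz');W=z['W'];D=W[112:208,112:202].reshape(-1,3)
for lo,hi in ((200,230),(230,260),(260,290),(290,320),(320,350)):
    q=D[(D[:,2]>35)&(D[:,2]<80)&(D[:,1]>lo)&(D[:,1]<hi)];print(lo,np.percentile(q[:,0],[0,.5,99.5,100]).round(1))
for lo in range(490,710,30):
    q=D[(D[:,2]>35)&(D[:,2]<80)&(D[:,0]>lo)&(D[:,0]<lo+20)];print(lo,q[:,1].min().round(1),q[:,1].max().round(1))
E
```

```text
reel [381. -87.   8.] [595.  57. 376.] [413. -56.  41.]
jar [595. -80.   8.] [764.  57. 376.] [730. -48.  74.]
3823 [479.1 171.7  14.8] [715.1 182.6  50.2]
face 1153 [597.6 174.5  31.4] [-1.21807153e-02  1.81826483e+02]
0 [[484.0, 182.0, 48.0], [540.0, 182.0, 48.0], [599.0, 182.0, 48.0], [643.0, 182.0, 48.0], [707.0, 182.0, 49.0]]
3 [[484.0, 179.0, 47.0], [540.0, 179.0, 47.0], [599.0, 179.0, 49.0], [644.0, 180.0, 46.0], [708.0, 180.0, 47.0]]
6 [[483.0, 177.0, 46.0], [539.0, 177.0, 47.0], [599.0, 177.0, 47.0], [644.0, 177.0, 46.0], [708.0, 177.0, 47.0]]
9 [[483.0, 174.0, 46.0], [539.0, 174.0, 45.0], [599.0, 174.0, 47.0], [644.0, 174.0, 47.0], [708.0, 174.0, 48.0]]
12 [[467.0, 187.0, 0.0], [537.0, 175.0, 37.0], [599.0, 174.0, 40.0], [644.0, 173.0, 41.0], [710.0, 173.0, 43.0]]
15 [[467.0, 184.0, 1.0], [535.0, 176.0, 25.0], [599.0, 175.0, 28.0], [646.0, 174.0, 29.0], [713.0, 173.0, 34.0]]
18 [[466.0, 181.0, 0.0], [531.0, 181.0, 1.0], [599.0, 181.0, 1.0], [648.0, 175.0, 18.0], [725.0, 181.0, 0.0]]
0 217 294 [557.4 181.8  48. ] [636.8 181.7  48.2]
2 217 294 [557.3 180.1  47.7] [637.  180.3  47.3]
4 217 293 [557.3 178.1  48.1] [636.1 178.6  46.8]
6 217 293 [557.2 176.4  47.7] [636.  176.1  48.5]
8 289 293 [632.1 174.9  46.8] [636.3 175.   46.7]Traceback (most recent call last):
  File "<stdin>", line 18, in <module>
    return umr_minimum(a, axis, None, out, keepdims, initial, where)
ValueError: zero-size array to reduction operation minimum which has no identity
```

```bash
python3 -c "
from h import *
goal(594.2,42,8,89.3)"
```

```text
clk 4.2 pos [596.  -10.4 196.6] F [-0.4 -0.6 -1.5] w 0.49 ROW [0.0524, -0.0015, 0.1885, -0.09, 0.01, 0.7]
```

Request:
step_arm(plan=[[[0.01,0,0.02,0,0,0.7],[0.025,-0.001,0.05,0,0,0.7],[0.04,-0.001,0.085,0,0,0.7],[0.052,-0.0015,0.12,0,0,0.7],[0.052,-0.0015,0.15,0,0,0.7],[0.052,-0.0015,0.17,0,0,0.7],[0.052,-0.0015,0.182,0,0,0.7],[0.052,-0.0015,0.188,0,0,0.7],[0.052,-0.0015,0.188,0,0,0.7],[0.052,-0.0015,0.188,0,0,0.7]]])

```text
clock: 5.03
ee_pos: [595.6, 42.0, 10.6]
ee_rot: [0.001, 0.711, 0.703, 0.001]
wrist_force: [0.6, 0.8, -1.1]
width: 0.494
finger_force: 24.9
```

```bash
python3 -c "
from h import *
goal(594.2,42,2,89.3)"
```

```text
clk 5.03 pos [595.6  42.   10.6] F [ 0.6  0.8 -1.1] w 0.494 ROW [-0.0, -0.0014, 0.0086, 0.08, -0.0, -0.0]
```

Request:
step_arm(plan=[[[0,-0.001,0.003,0,0,0],[0,-0.001,0.006,0,0,0],[0,-0.001,0.0075,0,0,0],[0,-0.001,0.0085,0,0,0],[0,-0.001,0.009,0,0,0],[0,-0.001,0.009,0,0,0]]])

```text
clock: 5.53
ee_pos: [594.2, 42.5, 1.8]
ee_rot: [0.0, 0.711, 0.703, 0.0]
wrist_force: [-8.0, -1.4, 13.3]
width: 0.489
finger_force: 24.9
```

Request:
step_arm(plan=[[[0,0,-0.0003,0,0,0],[0,0,-0.0005,0,0,0],[0,0,-0.0005,0,0,0],[0,0,-0.0005,0,0,0],[0,0,-0.0005,0,0,0],[0,0,-0.0005,0,0,0]]], gripper=80)

```text
clock: 6.03
ee_pos: [594.0, 42.6, 0.9]
ee_rot: [-0.0, 0.711, 0.703, -0.0]
wrist_force: [-0.4, 0.7, -0.3]
width: 0.797
finger_force: 0.0
```

Request:
step_arm(plan=[[[0,0,-0.02,0,0,0],[0,0,-0.06,0,0,0],[0,0,-0.1,0,0,0],[0,0,-0.14,0,0,0],[-0.02,0,-0.18,0,0,0],[-0.05,0,-0.2,0,0,0],[-0.08,0,-0.2,0,0,0],[-0.1,0,-0.2,0,0,0],[-0.1,0,-0.2,0,0,0],[-0.1,0,-0.2,0,0,0]]])

```text
clock: 6.87
ee_pos: [592.7, -58.0, 200.8]
ee_rot: [-0.0, 0.712, 0.702, -0.0]
wrist_force: [-0.5, 0.1, 0.1]
width: 0.802
finger_force: 0.0
```

```bash
python3 - <<'E'
from h import *
im,d,P=snap('wrist');save('pics/w3.png',im);W=cloud(d,P)
hsv=cv2.cvtColor(im,cv2.COLOR_RGB2HSV)
m=(hsv[...,0]<15)&(hsv[...,1]>150)&(hsv[...,2]>80)&(d>0)
q=W[m];q=q[(abs(q[:,0]-594)<60)&(q[:,1]>-40)&(q[:,1]<190)]
print(q.min(0).round(1),q.max(0).round(1))
L=[]
for y in range(-25,160,10):
    t=q[abs(q[:,1]-y)<3]
    if len(t)>8:
        print(y,len(t),t[:,0].min().round(1),t[:,0].max().round(1),np.median(t[:,2]).round(1));L.append((y,(t[:,0].min()+t[:,0].max())/2))
t=q[q[:,2]>72];print('tab',t.min(0),t.max(0),t.mean(0))
goal(594,-9,48,0)
E
```

```text
[568.9 -39.1  -1. ] [619.2 151.6 325.3]
-15 41 569.2 613.7 80.1
-5 75 569.3 619.2 72.2
145 18 573.2 618.6 6.5
tab [569.22550162 -39.11437268  72.2200393 ] [615.89567373  -3.05039327 325.31565544] [590.13888425  -9.8273662   82.52188235]
clk 6.92 pos [592.8 -57.2 200.7] F [ 0.  -0.2 -0.6] w 0.8 ROW [0.0481, 0.0007, 0.1527, -0.03, 0.01, 89.31]
```

View pics/w3.png

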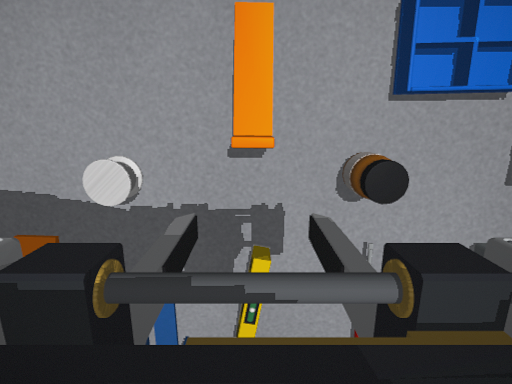

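The wedge now lies flat in front of the edge at (253,75), with its tab at (253,142). That puts the tab at about (592.5, −9) in world coordinates. Next I turn 90° and take the tab along its thickness.

Request:
step_arm(plan=[[[0.048,0.0,0.03,0,0,90],[0.048,0.0,0.06,0,0,90],[0.048,0.0,0.08,0,0,90],[0.048,0.0,0.08,0,0,90],[0.048,0.0,0.08,0,0,90],[0.048,0.0,0.08,0,0,90],[0.048,0.0,0.08,0,0,90],[0.048,0.0,0.08,0,0,90],[0.048,0.0,0.08,0,0,90],[0.048,0.0,0.08,0,0,90],[0.048,0.0,0.08,0,0,90],[0.048,0.0,0.08,0,0,90]]], gripper=55)

```text
clock: 7.92
ee_pos: [593.3, -8.0, 120.7]
ee_rot: [-0.0, 1.0, 0.028, -0.0]
wrist_force: [0.0, -0.7, 0.1]
width: 0.548
finger_force: 0.0
```

```bash
python3 -c "
from h import *
goal(592.7,-9,47,-0.7)"
```

```text
clk 7.92 pos [593.3  -8.  120.7] F [ 0.  -0.7  0.1] w 0.548 ROW [-0.0006, 0.001, 0.0737, -0.01, 0.03, 3.86]
```

Request:
step_arm(plan=[[[-0.0006,0.001,0.01,0,0,3.9],[-0.0006,0.001,0.03,0,0,3.9],[-0.0006,0.001,0.05,0,0,3.9],[-0.0006,0.001,0.065,0,0,3.9],[-0.0006,0.001,0.072,0,0,3.9],[-0.0006,0.001,0.0737,0,0,3.9],[-0.0006,0.001,0.0737,0,0,3.9]]])

```text
clock: 8.5
ee_pos: [593.0, -9.8, 47.3]
ee_rot: [-0.0, 1.0, -0.004, -0.0]
wrist_force: [0.1, 0.4, -0.2]
width: 0.555
finger_force: 0.0
```

Request:
step_arm(plan=[[[0,0,0,0,0,0],[0,0,0,0,0,0],[0,0,0,0,0,0],[0,0,0,0,0,0],[0,0,0,0,0,0],[0,0,0,0,0,0],[0,0,0,0,0,0],[0,0,0,0,0,0]]], gripper=5, squeeze=35)

```text
clock: 9.17
ee_pos: [593.0, -10.5, 47.4]
ee_rot: [-0.0, 1.0, -0.004, 0.0]
wrist_force: [-0.2, 0.8, 1.2]
width: 0.124
finger_force: 35.0
```

```bash
python3 -c "
from h import *
goal(594.0,95,47,-0.7)"
```

```text
clk 9.17 pos [593.  -10.5  47.4] F [-0.2  0.8  1.2] w 0.124 ROW [0.0001, -0.1055, 0.0004, -0.0, -0.01, 0.23]
```

Request:
step_arm(plan=[[[0,-0.006,0,0,0,0.2],[0,-0.015,0,0,0,0.2],[0,-0.025,0,0,0,0.2],[0,-0.035,0,0,0,0.2],[0,-0.045,0,0,0,0.2],[0,-0.053,0,0,0,0.2],[0,-0.06,0,0,0,0.2],[0,-0.067,0,0,0,0.2],[0,-0.074,0,0,0,0.2],[0,-0.081,0,0,0,0.2],[0,-0.088,0,0,0,0.2],[0,-0.088,0,0,0,0.2]]])

```text
clock: 10.17
ee_pos: [593.9, 77.1, 47.5]
ee_rot: [0.001, 1.0, -0.006, 0.0]
wrist_force: [2.9, -10.1, 2.7]
width: 0.127
finger_force: 35.0
```

```bash
cat >> h.py <<'E'
def strip(lo=210,hi=365):
    im,d,P=snap('top');W=cloud(d,P);hsv=cv2.cvtColor(im,cv2.COLOR_RGB2HSV)
    p=W[(hsv[...,1]<60)&(hsv[...,2]>110)&(d>0)]
    p=p[(abs(p[:,0]-597)<33)&(p[:,1]>lo)&(p[:,1]<hi)&(abs(p[:,2]-60)<22)]
    for _ in range(3):
        co=np.polyfit(p[:,1]-274.5,p[:,2],1);r=abs(np.polyval(co,p[:,1]-274.5)-p[:,2]);p=p[r<4]
    print('strip n',len(p),'tilt',co.round(4),'std',r.std().round(2),'+-',(r.std()/np.sqrt(len(p))/45).round(4))
E
python3 -c "
from h import *
strip()
goal(595.2,124,47,-0.7)"
```

```text
strip n 955 tilt [5.69000e-02 6.00153e+01] std 1.06 +- 0.0008
clk 10.22 pos [593.9  77.1  47.4] F [ 1.6 -9.8  4.4] w 0.124 ROW [0.0007, -0.0469, 0.0004, 0.09, -0.04, 0.03]
```

Request:
step_arm(plan=[[[0,-0.004,0,0,0,0],[0,-0.01,0,0,0,0],[0,-0.016,0,0,0,0],[0,-0.022,0,0,0,0],[0,-0.028,0,0,0,0],[0,-0.033,0,0,0,0],[0,-0.037,0,0,0,0],[0,-0.04,0,0,0,0],[0,-0.041,0,0,0,0],[0,-0.041,0,0,0,0]]])

```text
clock: 11.05
ee_pos: [594.3, 117.5, 47.5]
ee_rot: [0.001, 1.0, -0.006, 0.0]
wrist_force: [-0.5, -13.1, 6.1]
width: 0.125
finger_force: 35.0
```

```bash
python3 -c "
from h import *
strip();strip()
# bias check: same fit at start
z=np.load('top0.npz');W=z['W'].reshape(-1,3);h=cv2.cvtColor(z['im'],cv2.COLOR_RGB2HSV).reshape(-1,3)
p=W[(h[:,1]<60)&(h[:,2]>110)&(z['d'].ravel()>0)];p=p[(abs(p[:,0]-597)<33)&(p[:,1]>210)&(p[:,1]<365)&(abs(p[:,2]-60)<22)]
print('start',np.polyfit(p[:,1]-274.5,p[:,2],1))
# table slope seen by top camera near deck
im,d,P=snap('top');W=cloud(d,P).reshape(-1,3);t=W[(abs(W[:,0]-440)<30)&(W[:,1]>180)&(W[:,1]<380)&(abs(W[:,2])<10)];print('table',len(t),np.polyfit(t[:,1]-274.5,t[:,2],1))
goal(595.2,124,47,-0.7)"
```

```text
strip n 736 tilt [1.16000e-02 6.49424e+01] std 1.08 +- 0.0009
strip n 737 tilt [1.13000e-02 6.50319e+01] std 1.07 +- 0.0009
start [ 0.09643124 56.53037891]
table 561 [-0.00471859  0.66490094]
clk 11.2 pos [594.3 117.5  47.4] F [ -0.1 -13.    6.2] w 0.123 ROW [0.0009, -0.0065, 0.0004, 0.11, -0.01, 0.01]
```

```bash
cat >> h.py <<'E'
def lev(n,file=None):
    if file: z=np.load(file);im,d,W=z['im'],z['d'],z['W']
    else: im,d,P=snap(n);W=cloud(d,P)
    hsv=cv2.cvtColor(im,cv2.COLOR_RGB2HSV);ok=d>0
    m=ok&(hsv[...,1]<60)&(hsv[...,2]>110);p=W[m]
    p=p[(abs(p[:,0]-597)<33)&(p[:,1]>195)&(p[:,1]<365)&(abs(p[:,2]-60)<22)]
    W=W[ok];out=[]
    t=W[(W[:,0]>400)&(W[:,0]<800)&(W[:,1]>100)&(W[:,1]<450)&((abs(W[:,0]-597)>145))&(abs(W[:,2])<9)]
    for q in (p,t):
        A=np.c_[q[:,0]-597,q[:,1]-274.5,np.ones(len(q))]
        for _ in range(4):
            co=np.linalg.lstsq(A,q[:,2],rcond=None)[0];k=abs(A@co-q[:,2])<3.5;A,q=A[k],q[k]
        out+=[len(q),co.round(4)]
    print(n,file,out)
E
python3 -c "
from h import *
lev('top','top0.npz');lev('side','side0.npz');lev('top');lev('side');lev('side')"
```

```text
top top0.npz [957, array([-2.20000e-03,  9.61000e-02,  5.65385e+01]), 2745, array([-1.000e-04,  1.000e-04,  4.378e-01])]
side side0.npz [350, array([5.10000e-03, 9.83000e-02, 5.64743e+01]), 951, array([-3.000e-04, -1.800e-03,  5.152e-01])]
top None [713, array([2.20000e-03, 6.50000e-03, 6.51078e+01]), 1761, array([ 5.000e-04, -1.400e-03,  5.028e-01])]
side None [109, array([2.61000e-02, 7.50000e-03, 6.54662e+01]), 972, array([ 0.0012, -0.0014,  0.3094])]
side None [111, array([7.00000e-04, 1.03000e-02, 6.54446e+01]), 959, array([ 1.300e-03, -6.000e-04,  6.501e-01])]
```

Request:
step_arm(plan=[[[0,-0.002,0,0,0,0],[0,-0.004,0,0,0,0],[0,-0.0055,0,0,0,0],[0,-0.0065,0,0,0,0],[0,-0.0065,0,0,0,0],[0,-0.0065,0,0,0,0]]])

```text
clock: 11.85
ee_pos: [594.3, 123.8, 47.4]
ee_rot: [0.001, 1.0, -0.006, 0.0]
wrist_force: [0.9, -14.3, 5.5]
width: 0.131
finger_force: 35.0
```

Request:
step_arm(plan=[[[0,0,0,0,0,0],[0,0,0,0,0,0],[0,0,0,0,0,0],[0,0,0,0,0,0]]], gripper=40)

```text
clock: 12.18
ee_pos: [593.9, 125.6, 47.0]
ee_rot: [-0.0, 1.0, -0.006, -0.0]
wrist_force: [-0.3, -0.5, 0.3]
width: 0.368
finger_force: 0.0
```

Request:
step_arm(plan=[[[0,0.005,-0.02,0,0,0],[0,0.005,-0.05,0,0,0],[0,0.01,-0.09,0,0,0],[0,0.04,-0.12,0,0,-10],[0,0.08,-0.15,0,0,-20],[0,0.12,-0.18,0,0,-30],[0,0.16,-0.2,0,0,-40],[0,0.2,-0.2,0,0,-50],[0,0.24,-0.2,0,0,-60],[0,0.26,-0.2,0,0,-70],[0,0.26,-0.2,0,0,-80],[0,0.26,-0.2,0,0,-80]]])

```text
clock: 13.18
ee_pos: [590.9, -136.9, 246.9]
ee_rot: [-0.0, 0.853, 0.521, -0.0]
wrist_force: [0.8, 0.9, 0.7]
width: 0.4
finger_force: 0.0
```

```bash
python3 -c "
from h import *
lev('top');lev('top');lev('side');lev('side')
goal(586.3,-236,150,79.4)
im,d,P=snap('top');save('pics/t4.png',cv2.resize(im[90:260,90:350],None,fx=3,fy=3));np.savez('t4.npz',im=im,d=d,W=cloud(d,P))
"
```

```text
top None [979, array([ 4.40000e-03, -8.00000e-04,  6.58693e+01]), 2783, array([-1.000e-04, -6.000e-04,  4.554e-01])]
top None [963, array([ 4.00000e-04, -1.40000e-03,  6.59295e+01]), 2723, array([ 0.0007, -0.0009,  0.4895])]
side None [191, array([2.2700e-02, 3.5000e-03, 6.6301e+01]), 619, array([ 0.0006, -0.0008,  0.5392])]
side None [182, array([ 1.44000e-02, -3.10000e-03,  6.64496e+01]), 622, array([0.0008, 0.    , 0.4785])]
clk 13.38 pos [ 591.2 -134.5  247.1] F [ 0.4 -0.5  0.3] w 0.397 ROW [-0.0923, 0.0427, 0.0971, -0.01, -0.01, -16.98]
```

View pics/t4.png

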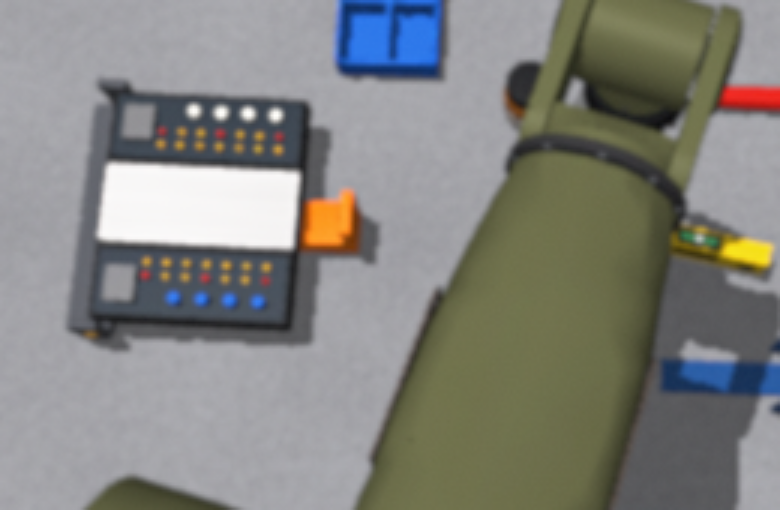

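The deck is level within measurement error (slope about 0), and the wedge sits under the middle of the edge at (330,222) in the crop. Next is the spirit level.

Request:
step_arm(plan=[[[-0.03,0.015,0.03,0,0,-7],[-0.06,0.03,0.06,0,0,-14],[-0.092,0.043,0.097,0,0,-17],[-0.092,0.043,0.097,0,0,-17],[-0.092,0.043,0.097,0,0,-17],[-0.092,0.043,0.097,0,0,-17],[-0.092,0.043,0.097,0,0,-17]]], gripper=60)

```text
clock: 14.02
ee_pos: [588.1, -235.3, 152.3]
ee_rot: [0.001, 0.768, 0.64, 0.001]
wrist_force: [-0.4, -1.0, -0.2]
width: 0.602
finger_force: 0.0
```

```bash
python3 - <<'E'
from h import *
im,d,P=snap('wrist');W=cloud(d,P)
hsv=cv2.cvtColor(im,cv2.COLOR_RGB2HSV)
m=(hsv[...,0]>20)&(hsv[...,0]<35)&(hsv[...,1]>130)&(hsv[...,2]>70)&(d>0)
q=W[m];q=q[(abs(q[:,0]-586)<60)&(abs(q[:,1]+236)<100)&(q[:,2]>40)&(q[:,2]<50)]
r=cv2.minAreaRect(q[:,:2].astype(np.float32));print(len(q),r,cv2.boxPoints(r).round(1).tolist(),q.mean(0))
goal(586.3,-236,15,79.4)
E
```

```text
2501 ((587.897705078125, -235.80484008789062), (148.9600830078125, 23.90073013305664), 78.60709381103516) [[561.5, -306.5], [584.9000244140625, -311.20001220703125], [614.2999877929688, -165.1999969482422], [590.9000244140625, -160.39999389648438]] [ 588.88876313 -230.53151055   45.51880821]
clk 14.07 pos [ 588.1 -235.2  152.4] F [ 0.7 -0.1 -0.3] w 0.602 ROW [-0.001, -0.002, 0.1374, 0.16, 0.03, 0.24]
```

Request:
step_arm(plan=[[[-0.001,-0.0007,0.03,0,0,0.5],[-0.001,-0.0007,0.065,0,0,0.5],[-0.001,-0.0007,0.1,0,0,0.5],[-0.001,-0.0007,0.125,0,0,0.5],[-0.001,-0.0007,0.134,0,0,0.5],[-0.001,-0.0007,0.1374,0,0,0.5],[-0.001,-0.0007,0.1374,0,0,0.5]]])

```text
clock: 14.65
ee_pos: [587.0, -237.0, 14.1]
ee_rot: [0.001, 0.771, 0.637, 0.0]
wrist_force: [0.2, 0.2, 0.5]
width: 0.598
finger_force: 0.0
```

Request:
step_arm(plan=[[[0,0,0,0,0,0],[0,0,0,0,0,0],[0,0,0,0,0,0],[0,0,0,0,0,0],[0,0,0,0,0,0],[0,0,0,0,0,0],[0,0,0,0,0,0],[0,0,0,0,0,0]]], gripper=10, squeeze=25)

```text
clock: 15.32
ee_pos: [586.7, -237.5, 13.6]
ee_rot: [0.001, 0.771, 0.637, 0.0]
wrist_force: [1.1, 0.1, 4.5]
width: 0.253
finger_force: 25.0
```

Request:
step_arm(plan=[[[0,0,-0.01,0,0,0],[0,0,-0.04,0,0,0],[0,0,-0.08,0,0,0],[0,0,-0.12,0,0,0],[0,0,-0.16,0,0,0],[0,0,-0.19,0,0,0],[0,0,-0.2,0,0,0],[0,0,-0.2,0,0,0]]])

```text
clock: 15.98
ee_pos: [586.6, -237.5, 215.2]
ee_rot: [0.002, 0.771, 0.637, 0.001]
wrist_force: [-0.3, 0.3, -2.5]
width: 0.249
finger_force: 25.0
```

```bash
python3 -c "
from h import *
goal(597,274.5,200,89.3)"
```

```text
clk 15.98 pos [ 586.6 -237.5  215.2] F [-0.3  0.3 -2.5] w 0.249 ROW [0.5048, -0.0862, 0.0144, 0.19, 0.07, -10.15]
```

Request:
step_arm(plan=[[[0.02,-0.003,0,0,0,-1],[0.05,-0.009,0.003,0,0,-2],[0.09,-0.015,0.005,0,0,-3],[0.13,-0.022,0.008,0,0,-4],[0.17,-0.029,0.01,0,0,-5],[0.21,-0.036,0.014,0,0,-6],[0.25,-0.043,0.014,0,0,-7],[0.29,-0.05,0.014,0,0,-8],[0.325,-0.056,0.014,0,0,-9],[0.355,-0.061,0.014,0,0,-10],[0.375,-0.064,0.014,0,0,-10.1],[0.38,-0.065,0.014,0,0,-10.1]]])

```text
clock: 16.98
ee_pos: [592.5, 151.1, 195.6]
ee_rot: [-0.001, 0.711, 0.704, -0.002]
wrist_force: [-0.8, -0.0, -2.3]
width: 0.251
finger_force: 25.0
```

```bash
python3 -c "
from h import *
goal(597,273,140,89.3)"
```

```text
clk 16.98 pos [592.5 151.1 195.6] F [-0.8 -0.  -2.3] w 0.251 ROW [0.122, 0.0035, 0.0555, -0.27, 0.03, 0.13]
```

Request:
step_arm(plan=[[[0.012,0,0,0,0,0.1],[0.035,0.001,0,0,0,0.1],[0.06,0.002,0,0,0,0.1],[0.085,0.003,0.005,0,0,0.1],[0.105,0.0035,0.015,0,0,0.1],[0.117,0.0035,0.03,0,0,0.1],[0.122,0.0035,0.045,0,0,0.1],[0.122,0.0035,0.053,0,0,0.1],[0.122,0.0035,0.055,0,0,0.1],[0.122,0.0035,0.055,0,0,0.1],[0.122,0.0035,0.055,0,0,0.1]]])

```text
clock: 17.9
ee_pos: [599.4, 269.3, 144.3]
ee_rot: [0.0, 0.713, 0.701, 0.0]
wrist_force: [-0.9, 0.5, -2.1]
width: 0.256
finger_force: 25.0
```

```bash
python3 -c "
from h import *
goal(597,273,80,89.3)"
```

```text
clk 17.9 pos [599.4 269.3 144.3] F [-0.9  0.5 -2.1] w 0.256 ROW [0.0037, -0.0025, 0.0643, 0.03, -0.01, -0.21]
```

Request:
step_arm(plan=[[[0.002,-0.001,0.008,0,0,-0.2],[0.0037,-0.0025,0.02,0,0,-0.2],[0.0037,-0.0025,0.034,0,0,-0.2],[0.0037,-0.0025,0.046,0,0,-0.2],[0.0037,-0.0025,0.054,0,0,-0.2],[0.0037,-0.0025,0.058,0,0,-0.2],[0.0037,-0.0025,0.058,0,0,-0.2],[0.0037,-0.0025,0.058,0,0,-0.2],[0.0037,-0.0025,0.058,0,0,-0.2]]])

```text
clock: 18.65
ee_pos: [596.9, 273.9, 86.6]
ee_rot: [0.0, 0.711, 0.703, 0.001]
wrist_force: [-0.3, -0.1, -1.8]
width: 0.249
finger_force: 25.0
```

```bash
python3 -c "
from h import *
goal(597,273,79,89.3)"
```

```text
clk 18.65 pos [596.9 273.9  86.6] F [-0.3 -0.1 -1.8] w 0.249 ROW [-0.0009, 0.0001, 0.0076, 0.06, -0.03, 0.05]
```

Slow touch-down in small steps.

Request:
step_arm(plan=[[[-0.0005,0,0.0015,0,0,0],[-0.0005,0,0.003,0,0,0],[-0.0005,0,0.004,0,0,0],[-0.0005,0,0.005,0,0,0],[-0.0005,0,0.0055,0,0,0],[-0.0005,0,0.006,0,0,0],[-0.0005,0,0.0065,0,0,0],[-0.0005,0,0.0065,0,0,0]]])

```text
clock: 19.32
ee_pos: [596.5, 273.3, 79.3]
ee_rot: [-0.0, 0.711, 0.703, -0.0]
wrist_force: [0.1, 0.6, -2.8]
width: 0.256
finger_force: 25.0
```

Request:
step_arm(plan=[[[0,0,0.0003,0,0,0],[0,0,0.0006,0,0,0],[0,0,0.0009,0,0,0],[0,0,0.0009,0,0,0]]])

```text
clock: 19.65
ee_pos: [596.5, 273.3, 78.5]
ee_rot: [0.0, 0.711, 0.703, 0.0]
wrist_force: [-0.3, 0.7, -3.0]
width: 0.254
finger_force: 25.0
```

Request:
step_arm(plan=[[[0,0,0.0003,0,0,0],[0,0,0.0006,0,0,0],[0,0,0.0008,0,0,0],[0,0,0.0008,0,0,0]]])

```text
clock: 19.98
ee_pos: [596.6, 273.4, 78.5]
ee_rot: [0.0, 0.711, 0.703, 0.0]
wrist_force: [-4.0, -1.3, 5.9]
width: 0.255
finger_force: 25.0
```

Request:
step_arm(plan=[[[0,0,-0.0003,0,0,0],[0,0,-0.0005,0,0,0],[0,0,-0.0005,0,0,0],[0,0,-0.0005,0,0,0],[0,0,-0.0005,0,0,0]]], gripper=50)

```text
clock: 20.4
ee_pos: [596.6, 273.3, 78.1]
ee_rot: [0.0, 0.711, 0.703, -0.0]
wrist_force: [0.3, 0.3, -1.5]
width: 0.493
finger_force: 0.0
```

Request:
step_arm(plan=[[[0,0,-0.01,0,0,0],[0,0,-0.03,0,0,0],[0,0,-0.06,0,0,0],[0,0,-0.1,0,0,0],[-0.02,0,-0.14,0,0,0],[-0.05,0,-0.16,0,0,0],[-0.09,0,-0.17,0,0,0],[-0.13,0,-0.17,0,0,0],[-0.17,0,-0.17,0,0,0],[-0.2,0,-0.17,0,0,0],[-0.21,0,-0.17,0,0,0],[-0.21,0,-0.17,0,0,0]]])

```text
clock: 21.4
ee_pos: [594.2, 61.3, 249.0]
ee_rot: [0.0, 0.712, 0.702, 0.0]
wrist_force: [1.1, 0.3, 0.3]
width: 0.498
finger_force: 0.0
```

```bash
python3 - <<'E'
from h import *
lev('top');lev('top')
s=env.get_state();print(s['clock'],s['ee_pos'])
im,d,P=snap('top');save('pics/t5.png',cv2.resize(im[90:260,90:350],None,fx=3,fy=3))
W=cloud(d,P);hsv=cv2.cvtColor(im,cv2.COLOR_RGB2HSV)
m=(hsv[...,0]>20)&(hsv[...,0]<35)&(hsv[...,1]>120)&(hsv[...,2]>70)&(d>0)
q=W[m];q=q[(abs(q[:,0]-597)<60)&(abs(q[:,1]-274)<110)&(q[:,2]>98)]
r=cv2.minAreaRect(q[:,:2].astype(np.float32));print(len(q),r,np.percentile(q[:,2],[5,50,95]))
A=np.polyfit(q[:,1]-274,q[:,2],1);print('level tilt',A)
E
```

```text
top None [354, array([ 6.10000e-03, -1.00000e-03,  6.55766e+01]), 1527, array([7.000e-04, 2.000e-04, 4.716e-01])]
top None [342, array([4.00000e-03, 2.40000e-03, 6.56499e+01]), 1554, array([0.0005, 0.0012, 0.2134])]
21.5 [594.21047082  64.08232319 248.60534664]
294 ((592.815185546875, 280.9029541015625), (23.36022186279297, 132.14109802246094), 0.7249945998191833) [101.38015369 109.6804277  113.90772567]
level tilt [7.47497187e-04 1.09151407e+02]
```

View pics/t5.png

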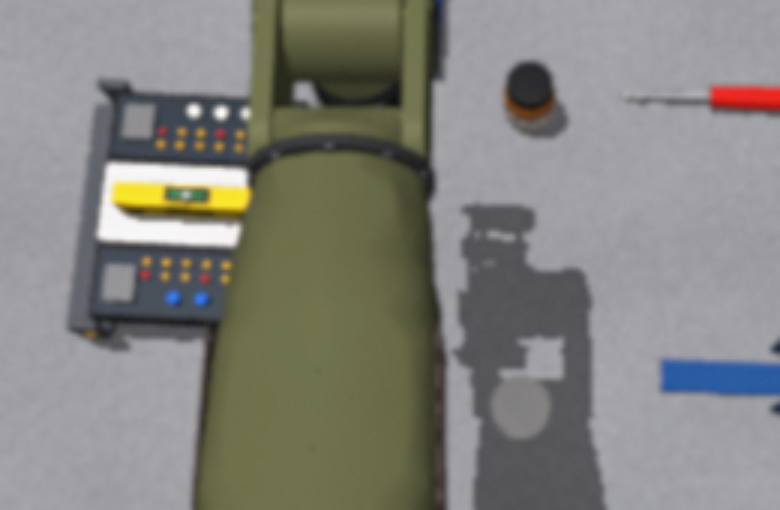

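The level stands lengthwise on the strip at (182,196), with its near end hidden behind the arm. I'll back off for an unobstructed check.

Request:
step_arm(plan=[[[-0.03,0,0,0,0,0],[-0.07,0,0,0,0,0],[-0.11,0,0,0,0,0],[-0.15,0,0,0,0,0],[-0.19,0,0,0,0,0],[-0.22,0,0,0,0,0],[-0.24,0,0,0,0,0],[-0.24,0,0,0,0,0],[-0.24,0,0,0,0,0]]])

```text
clock: 22.3
ee_pos: [591.8, -175.8, 247.8]
ee_rot: [-0.0, 0.711, 0.703, 0.0]
wrist_force: [0.3, 0.1, 0.2]
width: 0.498
finger_force: 0.0
```

```bash
python3 - <<'E'
from h import *
lev('top');lev('top');lev('side')
im,d,P=snap('top')
W=cloud(d,P);hsv=cv2.cvtColor(im,cv2.COLOR_RGB2HSV)
m=(hsv[...,0]>20)&(hsv[...,0]<35)&(hsv[...,1]>120)&(hsv[...,2]>70)&(d>0)
q=W[m];q=q[(abs(q[:,0]-597)<60)&(abs(q[:,1]-274)<110)&(q[:,2]>105)]
r=cv2.minAreaRect(q[:,:2].astype(np.float32));print(len(q),r,np.percentile(q[:,2],[5,50,95]))
p=W[(hsv[...,1]<60)&(hsv[...,2]>110)&(d>0)];p=p[(abs(p[:,2]-65)<5)&(abs(p[:,0]-597)<50)&(p[:,1]>210)&(p[:,1]<340)];print('strip x',np.percentile(p[:,0],[.5,99.5]))
E
```

```text
top None [457, array([6.00000e-03, 2.90000e-03, 6.58938e+01]), 2748, array([ 0.0006, -0.0008,  0.4282])]
top None [458, array([ 1.00000e-02, -3.70000e-03,  6.60614e+01]), 2743, array([ 6.000e-04, -2.000e-04,  3.841e-01])]
side None [111, array([ 1.24000e-02, -5.80000e-03,  6.59425e+01]), 548, array([-0.    , -0.0016,  0.552 ])]
297 ((593.0628051757812, 273.7710266113281), (148.19178771972656, 23.082626342773438), 89.3052749633789) [106.42762127 110.27306351 114.4471678 ]
strip x [553.6774994  640.99098075]
```

```bash
python3 -c "
from h import *
print(env.close_job())"
```

```text
the job is handed in; nothing more can be done
None
```

The job is handed in: the wedge is under the middle of the front edge with the deck level to within about 0.004 rad, and the spirit level stands lengthwise on the strip, at most about 4 mm off its centreline.

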